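# Snap the power board onto its standoffs

### The arm

A 6-joint arm with a two-finger parallel gripper is mounted at the origin on the work surface. World frame = base frame: x ahead of the robot, y to its left, z up, the work surface at z = 0. Lengths are in m, angles in rad, forces in N, time in s.
With the tool pointing down it reaches from about 0.4 to 0.825 m from the base axis. Payload 7 kg.
Tool frame: the origin (TCP) lies on the centre line of the jaws, within the pads' length; the fingertips stand 22 mm ahead of it and the grasp point (between the pads) lies 3 mm ahead of it; z points along the fingers, y is the direction in which the jaws open and shut (so a half turn about z gives the same grasp; the last joint's range is limited). The gripper opens to 88 mm and grips with 3 to 60 N. Pads are 19 mm wide; open, the fingers measure 130 mm over their backs; the gripper's body (78 mm by 193 mm) begins 47 mm behind the grasp point.
Start: joints at [-0.844, 0.359, 0.012, 0, -1.224, -0.288], TCP at [0.287, -0.611, 0.221] pointing down, gripper open.
Joint ranges: [-3.07, 3.07], [-1.43, 2.12], [-1.02, 1.25], [-3.03, 1.67], [-3.05, -0], [-3.03, 3.03]. Speed limits (rad/s): [2.39, 2.39, 3.01, 3.14, 3.14, 3.14].

### API

Orientations are given as [roll, pitch, yaw] about the fixed x, y, z axes, in that order (R = Rz(yaw) Ry(pitch) Rx(roll)).
In Python, from station import arm gives the robot as it stands. The module is installed in compiled form; this text tells all that it offers.
- The arm moves only by the tool arm_command, never from a script. Its argument "motion" is a list of rows, each a list of 3 entries, a list of its own where there are three numbers: the shift along the tool's x, y, z in mm, then the turn, a rotation vector about the tool's x, y, z in degrees, then the opening, from 0 (shut) to 1 (fully open). In form: [[[tx, ty, tz], [wx, wy, wz], grip], ...]. A call has 1 to 20 rows; each row shifts and turns the commanded pose from where the row before left it, along the tool's axes as they then stand; what a row does not reach is not made up. A row lasts 1/12 s, in which the tool goes at most 41.7 mm and 7.16 degrees, less where a joint would pass 70% of its speed; a pose out of reach is approached as far as the arm can. A call is refused whole if a number of a shift passes 41.7 or a number of a turn 7.16, either way. A call with a gripper value outside its range is refused whole. The fingers move at their own pace and stop on an object; "newtons" is the grip in N (left out, the last holds). Time passes only in rows, so rows that do not move let the fingers close. It gives the time, the measured TCP pose, the force and the opening at its end, in the units of the state.
- arm.get_state(): the state, without advancing time (a new reading comes with each control period).
- arm.grab_frame(name): name is "scene" or "top" or "wrist"; returns the picture (420x560x3 uint8, red, green, blue); there is no depth.
- arm.camera_info(name): a dict with "fov_y" (degrees; the focal length in pixels is half the picture's height over the tangent of half this angle, whatever the lens; pixels are square), "cx", "cy" (the principal point, pixels), "view" (4x4, takes a point from world to camera coordinates); the wrist camera has in their place "tool_from_camera" (4x4, takes a point from camera to tool coordinates, whose origin is the TCP and whose axes are the flange's). Camera axes: x right, y down, z forward; pixel columns grow to the right and rows downward; lengths in m; the calibration is good to about 2 mm. A picture is of the moment at which its call begins: read the wrist's pose just before it. camera_info takes no time and is no camera call.
- arm.job_done(): hands the job in, once; it reports no verdict.
The state is a dict: "t": time; "q": joint angles; "qd": joint speeds; "joint_efforts": joint torques, N m; "eef_pos": TCP position; "ee_rot": TCP orientation; "force": force on the tool from outside, world axes, zero at the start; "moment": the same for the moment, N m; "width": finger opening in m.
Only numpy, scipy, OpenCV 4.12 (cv2) and the standard library are available. Lean on these libraries where they do the work, as an engineer would, in place of code of your own. Each camera call takes 0.05 s, during which the arm holds its last target. There are 200 camera calls.

### The job

Take the green circuit board off the blue mat by its heat sink and lay it loosely over the four white snap standoffs of the grey case, its green terminal block at the case's open (lipless) end, and let go of it. Then press it down evenly with the fingers on the brass spots near its four corners, without forcing it or tipping it steeply, until every standoff has clicked through and the board lies fully home on all four shoulders; leave the tools around it alone.

Things in the scene. Friction and masses are not known exactly. Their poses are not given: they have to be found in the camera images.
- sink (a point): Centre of the aluminium heat sink (64 x 34 x 30 mm, fins along board x) in the middle of the loose green board; axes are the board's. 15 mm above the board's top face, 19 mm above its underside. Grip it across its 34 mm width (board y); on either side of it the flat board is free for 25 mm or more.
- board: Loose green board, 170 (x) x 116 (y) x 4 mm, about 260 g, flat on the 2 mm blue mat at the start. Origin: centre of its underside. The +x end carries the green terminal block (16 x 56 x 14 mm high, centred at x 72 mm), the -x end two black capacitors (18 mm across, 22 mm high, at x -56, y +-13 mm).
- case: Grey sheet-metal case base, screwed to the bench, 210 (x) x 150 (y) mm; origin at the centre of its underside, which is on the bench; floor 3 mm thick; 13 mm high lips on the -x end and both sides, the +x end is open (no lip). The board's +x must point along the case's +x. It carries four white nylon snap standoffs.
- multimeter_mid (a point): Centre of a loose yellow multimeter, 75 x 150 x 34 mm; bystander.
- spool_mid (a point): Centre of a loose red spool of solder, 64 mm across, 44 mm high, standing on its flange; bystander.
- screwdriver_mid (a point): Middle of a loose screwdriver with a red handle, 200 mm long, 26 mm thick; bystander.
- hole_a (a point): Centre of an 11 mm hole in the board, at its underside, terminal-block end, left (+x,+y): 70 mm along x and 43 mm along y from the board's centre. It belongs over post_a.
- hole_b (a point): Centre of an 11 mm hole in the board, at its underside, terminal-block end, right (+x,-y): 70 mm along x and 43 mm along y from the board's centre. It belongs over post_b.
- hole_c (a point): Centre of an 11 mm hole in the board, at its underside, capacitor end, right (-x,-y): 70 mm along x and 43 mm along y from the board's centre. It belongs over post_c.
- hole_d (a point): Centre of an 11 mm hole in the board, at its underside, capacitor end, left (-x,+y): 70 mm along x and 43 mm along y from the board's centre. It belongs over post_d.
- post_a (a point): Shoulder centre of the standoff at this corner of the case, for hole_a. The 18 mm wide shoulder is 18 mm above the bench; the board's underside must end on it (hard stop). A 5 mm tapered pin rises 20 mm above it, with two springy 45-degree barbs along case x, 16 mm across. A loosely laid board rests on the barbs 8 mm above the shoulder; about 9 N per standoff clicks it through.
- post_b (a point): Shoulder centre of the standoff at this corner of the case, for hole_b. The 18 mm wide shoulder is 18 mm above the bench; the board's underside must end on it (hard stop). A 5 mm tapered pin rises 20 mm above it, with two springy 45-degree barbs along case x, 16 mm across. A loosely laid board rests on the barbs 8 mm above the shoulder; about 9 N per standoff clicks it through.
- post_c (a point): Shoulder centre of the standoff at this corner of the case, for hole_c. The 18 mm wide shoulder is 18 mm above the bench; the board's underside must end on it (hard stop). A 5 mm tapered pin rises 20 mm above it, with two springy 45-degree barbs along case x, 16 mm across. A loosely laid board rests on the barbs 8 mm above the shoulder; about 9 N per standoff clicks it through.
- post_d (a point): Shoulder centre of the standoff at this corner of the case, for hole_d. The 18 mm wide shoulder is 18 mm above the bench; the board's underside must end on it (hard stop). A 5 mm tapered pin rises 20 mm above it, with two springy 45-degree barbs along case x, 16 mm across. A loosely laid board rests on the barbs 8 mm above the shoulder; about 9 N per standoff clicks it through.
- pad_a (a point): Brass spot, 18 mm across, on the board's top face, where a fingertip may press: 28 mm in from hole_a along the board's long side, 43 mm off its centre line; about 9 to 13 N here clicks that standoff through.
- pad_b (a point): Brass spot, 18 mm across, on the board's top face, where a fingertip may press: 28 mm in from hole_b along the board's long side, 43 mm off its centre line; about 9 to 13 N here clicks that standoff through.
- pad_c (a point): Brass spot, 18 mm across, on the board's top face, where a fingertip may press: 28 mm in from hole_c along the board's long side, 43 mm off its centre line; about 9 to 13 N here clicks that standoff through.
- pad_d (a point): Brass spot, 18 mm across, on the board's top face, where a fingertip may press: 28 mm in from hole_d along the board's long side, 43 mm off its centre line; about 9 to 13 N here clicks that standoff through.
Things that resemble listed ones, but are neither listed nor needed, are in the scene too. Leave any orange or pink look-alike of the board alone.

How it is judged:
By the outcome, as a careful person would: the job done as asked, in the order asked, and still so for the second after the job is handed in, with the robot touching nothing.
It also fails if it takes over 61 s, if anything falls off the work surface, if the arm or the gripper's body presses on something with over 40 N, if the wrist force passes 120 N, or if a joint passes its speed limit or range.

## Working session

There is one attempt and no reset: what is moved stays moved. The work goes in short steps, Python scripts to look and compute and a tool call to move; the robot and the scene stay as the last step left them, time stands still between calls to the robot, and variables do not carry over. Pictures are saved under pics/ and viewed, on a budget of 10 in all, crops included, one or two more only if the job needs it, and the job is handed in when it is done.

Besides the shell and the picture viewer there is one more tool, called as name(argument=value, ...) on one line, values as JSON. arm_command: Moves the arm, as the interface text tells. Its arguments: {"type":"object","properties":{"motion":{"type":"array","items":{"type":"array"}},"newtons":{"type":"number"}},"required":["motion"]}

```bash
mkdir -p pics
python3 - <<'E'
from station import arm
import cv2,numpy as np
s=arm.get_state();print(s)
for n in("top","scene","wrist"):
    f=arm.grab_frame(n);cv2.imwrite(f"pics/{n}0.png",f[:,:,::-1]);print(n,arm.camera_info(n))
E
```

```text
{'t': 0.0, 'q': array([-8.43901551e-01,  3.59432341e-01,  1.10860206e-02, -3.69819017e-04,
       -1.22408365e+00, -2.88081329e-01]), 'qd': array([ 0.00096937,  0.00094084, -0.0005931 ,  0.00029438,  0.0014689 ,
       -0.00016546]), 'joint_efforts': array([-6.93799320e-04, -5.82724464e+01,  2.93061680e+01,  6.99759990e+00,
        6.99918033e-03, -1.43747975e-04]), 'eef_pos': array([ 0.28655398, -0.61062411,  0.22050156]), 'ee_rot': array([ 3.13992756e+00, -1.30861704e-04, -2.70290505e+00]), 'force': array([-0.06217923,  0.10769256, -0.98088442]), 'moment': array([0.00495303, 0.06183878, 0.03976522]), 'width': 0.08746916753287617}
top {'fov_y': 42.72360730558329, 'cx': 296.2043236308624, 'cy': 211.78885594967713, 'view': array([[ 0.00821965, -0.99987696, -0.0133603 ,  0.11644676],
       [-0.99590403, -0.00698246, -0.09014661,  0.53983105],
       [ 0.09004223,  0.01404655, -0.99583889,  1.65446955],
       [ 0.        ,  0.        ,  0.        ,  1.        ]])}
scene {'fov_y': 46.978131368715616, 'cx': 291.35715128574805, 'cy': 208.1865543284075, 'view': array([[-0.53353563,  0.84573508, -0.00847979,  0.1937543 ],
       [ 0.52019155,  0.32022666, -0.79174215, -0.28170189],
       [-0.66688866, -0.42683377, -0.61079657,  1.84283595],
       [ 0.        ,  0.        ,  0.        ,  1.        ]])}
wrist {'fov_y': 66.45427430548104, 'cx': 275.18749260662594, 'cy': 210.40440009913652, 'tool_from_camera': array([[ 5.98929803e-04, -9.51967762e-01, -3.06197684e-01,
         8.46345141e-02],
       [ 9.99999713e-01,  7.12548553e-04, -2.59288768e-04,
         6.04573591e-04],
       [ 4.65015265e-04, -3.06197441e-01,  9.51967915e-01,
        -1.63939037e-01],
       [ 0.00000000e+00,  0.00000000e+00,  0.00000000e+00,
         1.00000000e+00]])}
```

View pics/top0.png

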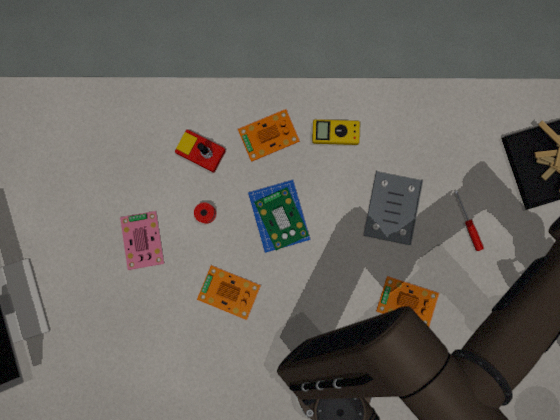

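View pics/scene0.png

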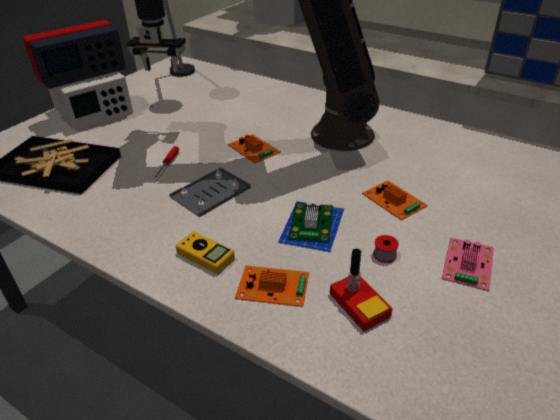

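The top view shows the board on its mat at about (280,217), terminal block up at (271,197). The case is at (393,208) and the multimeter at (336,131). The spool is at (205,212), the screwdriver at (470,225), and the remaining boards are orange or pink look-alikes. Next I'll localise these roughly.

```bash
cat > h.py <<'E'
from station import arm
import numpy as np,cv2
from scipy.spatial.transform import Rotation as R
def T(s):
    M=np.eye(4);M[:3,:3]=R.from_euler('xyz',s['ee_rot']).as_matrix();M[:3,3]=s['eef_pos'];return M
def cam(n,s=None):
    c=arm.camera_info(n);f=210/np.tan(np.radians(c['fov_y']/2))
    K=np.array([[f,0,c['cx']],[0,f,c['cy']],[0,0,1]])
    V=c['view'] if 'view' in c else np.linalg.inv(T(s)@c['tool_from_camera'])
    return K,V
def ray(K,V,uv,z):
    W=np.linalg.inv(V);d=W[:3,:3]@np.linalg.inv(K)@[*uv,1];o=W[:3,3];return o+d*(z-o[2])/d[2]
def proj(K,V,p):
    q=K@(V@np.r_[p,1])[:3];return q[:2]/q[2]
E
python3 - <<'E'
from h import *
K,V=cam('top')
for n,uv,z in[('sink',(281,216),.036),('term',(272,197),.02),('caps',(288,235),.028),('case',(393,208),.01),('c1',(377,172),.013),('c2',(422,178),.013),('c3',(411,244),.01),('c4',(365,237),.013),('p1',(384,183),.03),('p2',(411,187),.03),('p3',(374,229),.03),('spool',(205,212),.044),('meter',(336,131),.034),('scr',(470,225),.02)]:
    print(n,ray(K,V,uv,z).round(3))
im=cv2.imread('pics/top0.png')
a=cv2.resize(im[165:260,235:435],(800,380),interpolation=cv2.INTER_CUBIC);cv2.imwrite('pics/crop.png',a)
E
```

```text
sink [0.524 0.168 0.036]
term [0.586 0.197 0.02 ]
caps [0.466 0.145 0.028]
case [ 0.554 -0.184  0.01 ]
c1 [ 0.668 -0.134  0.013]
c2 [ 0.65  -0.276  0.013]
c3 [ 0.442 -0.239  0.01 ]
c4 [ 0.462 -0.095  0.013]
p1 [ 0.631 -0.153  0.03 ]
p2 [ 0.619 -0.237  0.03 ]
p3 [ 0.487 -0.121  0.03 ]
spool [0.535 0.403 0.044]
meter [ 0.795 -0.003  0.034]
scr [ 0.502 -0.422  0.02 ]
```

View pics/crop.png

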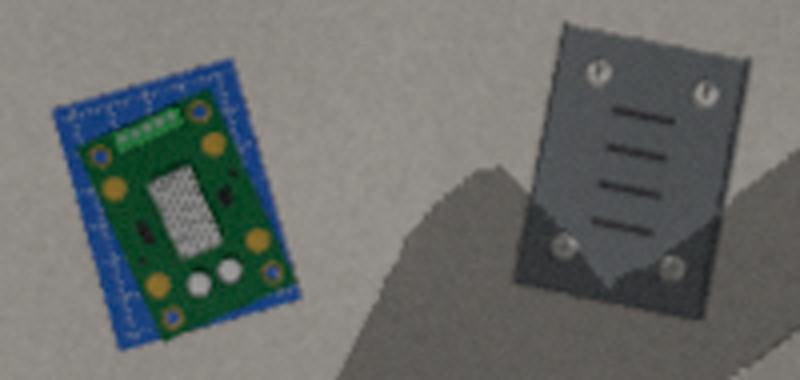

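The crop shows the board at a yaw of about 24° and the case along about −11° or 169°; which end is open isn't clear yet. I'll fly over the case for a close look.

arm_command(motion=[[[-14,10,-3],[0,0,0],1],[[-27,21,-6],[0,0,0],1],[[-27,21,-6],[0,0,0],1],[[-27,21,-6],[0,0,0],1],[[-27,21,-6],[0,0,0],1],[[-27,21,-6],[0,0,0],1],[[-27,21,-6],[0,0,0],1],[[-27,21,-6],[0,0,0],1],[[-27,21,-6],[0,0,0],1],[[-27,21,-6],[0,0,0],1],[[-27,21,-6],[0,0,0],1],[[-27,21,-6],[0,0,0],1],[[-27,21,-6],[0,0,0],1],[[-20,12,-3],[0,0,0],1],[[0,0,0],[0,0,0],1],[[0,0,0],[0,0,0],1]])

```text
t: 1.48
eef_pos: [0.4949, -0.2097, 0.2994]
ee_rot: [3.141, -0.0, -2.7]
force: [0.1, 0.2, -0.1]
width: 0.0879
```

Run:
```python
from h import *
import pickle
s=arm.get_state();f=arm.grab_frame('wrist');pickle.dump(s,open('s1.pkl','wb'))
cv2.imwrite('pics/w1.png',f[:,:,::-1]);print(s['t'],s['eef_pos'],s['ee_rot'],s['force'])
```

```text
1.4833 [ 0.49491805 -0.20973641  0.29937493] [ 3.14140457e+00 -3.97963247e-05 -2.70039431e+00] [ 0.10117758  0.24469443 -0.13938134]
```

View pics/w1.png

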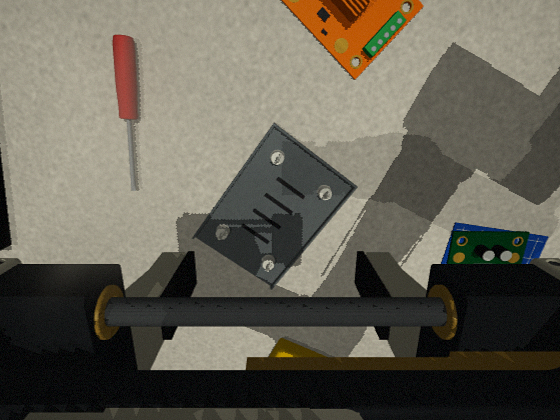

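The case is at (275,205) in the wrist view, with posts at (277,157), (325,193), (222,232) and (267,265). I'll enlarge it to find the end without a lip.

Run:
```python
import cv2
im=cv2.imread('pics/w1.png')[115:295,185:365]
cv2.imwrite('pics/w1c.png',cv2.convertScaleAbs(cv2.resize(im,(600,600),interpolation=cv2.INTER_CUBIC),alpha=1.8))
```

```text
(no output)
```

View pics/w1c.png

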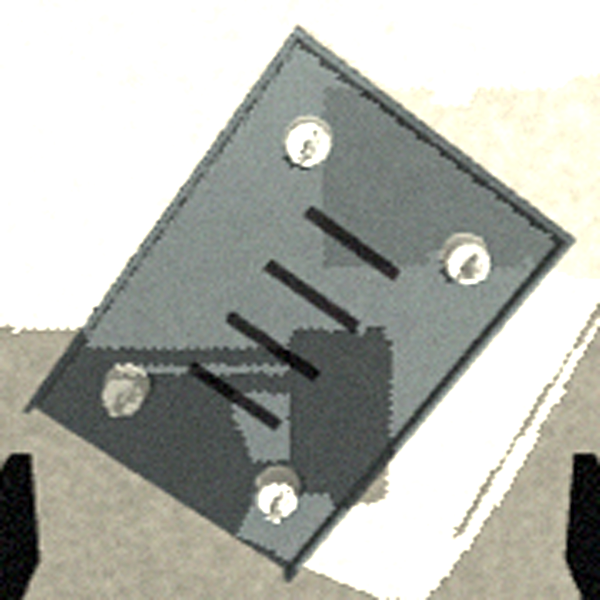

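The lipless end is the lower-left edge in the image, away from the robot, so case +x is at about −11°. I'll fit the case pose and plan the view of the board.

```bash
cat >> h.py <<'E'
from scipy.optimize import least_squares
def fit(K,V,obj,uv,x0):
    obj=np.array(obj,float);uv=np.array(uv,float)
    def w(p):
        c,s=np.cos(p[2]),np.sin(p[2]);return np.c_[p[0]+c*obj[:,0]-s*obj[:,1],p[1]+s*obj[:,0]+c*obj[:,1],obj[:,2]]
    r=least_squares(lambda p:(np.array([proj(K,V,q) for q in w(p)])-uv).ravel(),x0,loss='soft_l1')
    print('fit',r.x.round(4),'yaw',np.degrees(r.x[2]).round(2),'res px',r.fun.reshape(-1,2).round(1).tolist());return r.x
P4=[(.07,.043),(.07,-.043),(-.07,-.043),(-.07,.043)]
E
python3 - <<'E'
from h import *
import pickle
s=pickle.load(open('s1.pkl','rb'));K,V=cam('wrist',s)
pc=lambda L:[(a/3.333+185,b/3.333+115) for a,b in L]
# a,b,c,d ; robot right = -y = image left
posts=pc([(278,493),(126,390),(306,140),(467,258)])
fit(K,V,[(*p,.018) for p in P4],posts,[.55,-.18,-.2])
fit(K,V,[(-.105,-.075,.013),(-.105,.075,.013)]+[(.105,-.075,.013),(.105,.075,.013)],pc([(297,28),(573,240),(33,405),(292,575)]),[.55,-.18,-.2])
Kt,Vt=cam('top')
fit(Kt,Vt,[(*p,.018) for p in P4],[(x/4+235,y/4+165) for x,y in[(599,72),(706,95),(672,268),(565,246)]],[.55,-.18,-.2])
fit(Kt,Vt,[(*p,.006) for p in P4],[(x/4+235,y/4+165) for x,y in[(100,156),(199,111),(272,272),(173,318)]],[.52,.17,.4])
E
```

```text
fit [ 0.5526 -0.1862 -0.1889] yaw -10.82 res px [[0.0, 0.3], [-1.1, 0.6], [0.3, -0.4], [0.4, -0.3]]
fit [ 0.5537 -0.1845 -0.1928] yaw -11.05 res px [[0.4, -0.9], [1.4, -0.6], [-2.4, 1.4], [-0.3, 1.8]]
fit [ 0.5553 -0.1856 -0.2004] yaw -11.48 res px [[-0.0, 0.0], [0.1, -0.1], [0.1, 0.1], [-0.2, -0.0]]
fit [0.5191 0.1672 0.4353] yaw 24.94 res px [[0.0, 0.1], [-0.0, 0.1], [0.0, -0.0], [-0.1, -0.2]]
```

Board at (0.519, 0.167) with yaw about 25°, case at (0.554, −0.186) with yaw about −11.1°. Moving to a close view of the board.

arm_command(motion=[[[-6,15,2],[0,0,0],1],[[-11,30,4],[0,0,0],1],[[-11,30,4],[0,0,0],1],[[-11,30,4],[0,0,0],1],[[-11,30,4],[0,0,0],1],[[-11,30,4],[0,0,0],1],[[-11,30,4],[0,0,0],1],[[-11,30,4],[0,0,0],1],[[-11,30,4],[0,0,0],1],[[-11,30,4],[0,0,0],1],[[-11,30,4],[0,0,0],1],[[-5,20,4],[0,0,0],1],[[0,0,0],[0,0,0],1],[[0,0,0],[0,0,0],1]])

```text
t: 2.7
eef_pos: [0.4613, 0.1435, 0.2529]
ee_rot: [-3.141, -0.001, -2.702]
force: [0.4, -0.4, 0.3]
width: 0.0873
```

Run:
```python
from h import *
import pickle
s=arm.get_state();f=arm.grab_frame('wrist');pickle.dump(s,open('s2.pkl','wb'))
cv2.imwrite('pics/w2.png',f[:,:,::-1]);print(s['t'],s['eef_pos'],s['ee_rot'],s['force'])
```

```text
2.7 [0.46133759 0.1435343  0.25294146] [-3.14124659e+00 -1.24509052e-03 -2.70197090e+00] [ 0.36706022 -0.43194771  0.29788414]
```

View pics/w2.png

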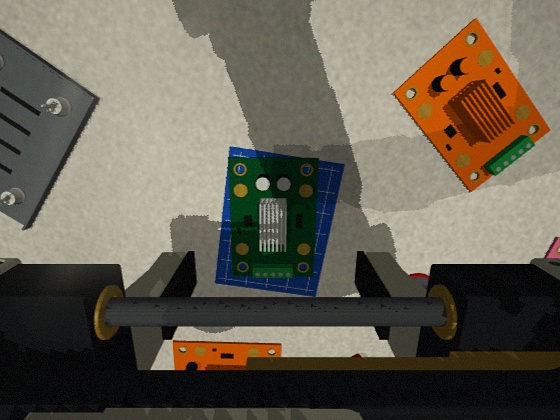

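The board sits centred: holes at (240,169), (306,170), (242,267) and (303,267), sink at (273,225), and it is aligned with the jaws.

Run:
```python
from h import *
import pickle
s=pickle.load(open('s2.pkl','rb'));K,V=cam('wrist',s)
x=fit(K,V,[(*p,.006) for p in P4]+[(0.032,0,.036)],[(303,267),(242,267),(240,169),(306,170),(272.5,251)],[.52,.167,.43])
t=T(s);d=t[:3,:3].T@(np.r_[x[:2],.032]-s['eef_pos']);print('tool shift',d.round(4),'yaw turn deg(tool z)',-np.degrees(x[2]-np.pi-s['ee_rot'][2]))
```

```text
fit [0.5183 0.1672 0.4327] yaw 24.79 res px [[-0.4, -0.0], [0.4, -0.4], [-0.2, 0.2], [0.3, -0.3], [-0.1, 0.4]]
tool shift [-0.0619 -0.0028  0.2209] yaw turn deg(tool z) 0.3974244472968679
```

arm_command(motion=[[[-10,-0.4,12],[0,0,0.4],0.8],[[-10,-0.4,25],[0,0,0],0.8],[[-10,-0.4,30],[0,0,0],0.8],[[-10,-0.4,30],[0,0,0],0.8],[[-10,-0.4,30],[0,0,0],0.8],[[-12,-0.8,30],[0,0,0],0.8],[[0,0,28],[0,0,0],0.8],[[0,0,18],[0,0,0],0.8],[[0,0,12],[0,0,0],0.8],[[0,0,6],[0,0,0],0.8],[[0,0,0],[0,0,0],0.8],[[0,0,0],[0,0,0],0.35],[[0,0,0],[0,0,0],0.2],[[0,0,0],[0,0,0],0.2],[[0,0,0],[0,0,0],0.2],[[0,0,0],[0,0,0],0.2],[[0,0,0],[0,0,0],0.2]], newtons=25)

```text
t: 4.17
eef_pos: [0.5193, 0.1675, 0.033]
ee_rot: [3.141, 0.001, -2.71]
force: [0.1, 0.5, 0.6]
width: 0.0353
```

arm_command(motion=[[[0,0,0],[0,0,0],0.2],[[0,0,-4],[0,0,0],0.2],[[0,0,-10],[0,0,0],0.2],[[0,0,-20],[0,0,0],0.2],[[0,0,-25],[0,0,0],0.2],[[0,0,-25],[0,0,0],0.2],[[0,0,-15],[0,0,0],0.2],[[0,0,-5],[0,0,0],0.2],[[0,0,0],[0,0,0],0.2],[[0,0,0],[0,0,0],0.2]])

```text
t: 5.0
eef_pos: [0.5188, 0.1671, 0.1364]
ee_rot: [3.141, 0.0, -2.71]
force: [0.9, 0.7, 0.2]
width: 0.0174
```

Run:
```python
from h import *
s=arm.get_state();print(s)
f=arm.grab_frame('wrist');cv2.imwrite('pics/w3.png',f[:,:,::-1])
```

```text
{'t': 5.0, 'q': array([ 6.71043890e-01,  2.19094757e-01, -3.93015229e-01, -3.54867158e-04,
       -9.58468233e-01, -1.81004795e+00]), 'qd': array([-7.66420064e-04,  2.10052861e-02, -1.69293629e-02, -2.57692753e-03,
        4.61771346e-03, -2.29635892e-05]), 'joint_efforts': array([ 2.73608073e-02, -4.47815645e+01,  2.63149774e+01,  6.25781983e+00,
       -1.45001127e-01,  7.68927475e-04]), 'eef_pos': array([0.51878919, 0.16713599, 0.1364393 ]), 'ee_rot': array([ 3.14125881e+00,  1.43040852e-04, -2.71000435e+00]), 'force': array([0.90790348, 0.74599039, 0.19517302]), 'moment': array([-0.02566164,  0.04231378, -0.03619995]), 'width': 0.017405053278244813}
```

View pics/w3.png

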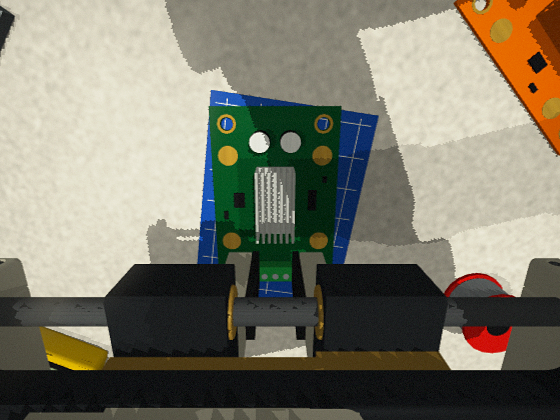

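The jaws closed to 17 mm and the board is still on the mat, so the grip was lost. Checking the board's current pose and how far it moved.

Run:
```python
from h import *
s=arm.get_state();K,V=cam('wrist',s)
x=fit(K,V,[(-.07,-.043,.006),(-.07,.043,.006),(-.042,-.043,.006),(-.042,.043,.006),(.042,-.043,.006),(.042,.043,.006)],[(227,124),(323.5,123.5),(228,156),(322,156),(232,241),(319,241)],[.52,.167,.43])
for z in(.0,.006,.01): 
  g=[(.105,0)];pass
# vertices check: sink top outline near end
c,sn=np.cos(x[2]),np.sin(x[2])
for p in[(-.032,-.017,.036),(-.032,.017,.036),(.032,-.017,.036),(.032,.017,.036),(-.085,-.058,.006),(-.085,.058,.006)]:
  print(p,proj(K,V,[x[0]+c*p[0]-sn*p[1],x[1]+sn*p[0]+c*p[1],p[2]]).round(0))
print('TCP-board in board frame',(np.array([[c,sn],[-sn,c]])@(s['eef_pos'][:2]-x[:2])).round(4))
```

```text
fit [0.5177 0.1673 0.4347] yaw 24.91 res px [[-0.4, 0.2], [0.2, 0.5], [0.1, -0.1], [0.3, -0.3], [0.1, -0.1], [-0.3, -0.3]]
(-0.032, -0.017, 0.036) [255. 173.]
(-0.032, 0.017, 0.036) [296. 173.]
(0.032, -0.017, 0.036) [256. 244.]
(0.032, 0.017, 0.036) [294. 244.]
(-0.085, -0.058, 0.006) [209. 106.]
(-0.085, 0.058, 0.006) [342. 106.]
TCP-board in board frame [ 0.0006 -0.0006]
```

The board hasn't moved, so the lift probably began before the jaws had clamped. Going back down, closing fully, and checking the grip before lifting.

arm_command(motion=[[[0,0,0],[0,0,0],0.8],[[0,0,0],[0,0,0],0.8],[[0,0,0],[0,0,0],0.8],[[0,0,0],[0,0,0],0.8],[[0,0,10],[0,0,0],0.8],[[0,0,20],[0,0,0],0.8],[[0,0,20],[0,0,0],0.8],[[0,0,20],[0,0,0],0.8],[[0,0,20],[0,0,0],0.8],[[0,0,10],[0,0,0],0.8],[[0,0,4],[0,0,0],0.8],[[0,0,0],[0,0,0],0.8],[[0,0,0],[0,0,0],0]], newtons=40)

```text
t: 6.13
eef_pos: [0.5195, 0.1675, 0.0329]
ee_rot: [-3.142, 0.0, -2.71]
force: [-0.5, 0.6, 0.6]
width: 0.0671
```

arm_command(motion=[[[0,0,0],[0,0,0],0],[[0,0,0],[0,0,0],0],[[0,0,0],[0,0,0],0],[[0,0,0],[0,0,0],0],[[0,0,0],[0,0,0],0],[[0,0,0],[0,0,0],0]])

```text
t: 6.63
eef_pos: [0.5192, 0.1673, 0.0327]
ee_rot: [3.141, 0.0, -2.71]
force: [0.4, -0.5, 0.6]
width: 0.0293
```

arm_command(motion=[[[0,0,0],[0,0,0],0],[[0,0,0],[0,0,0],0],[[0,0,0],[0,0,0],0]])

```text
t: 6.88
eef_pos: [0.5191, 0.1673, 0.0325]
ee_rot: [3.142, 0.0, -2.71]
force: [-0.1, 0.6, 0.7]
width: 0.009
```

The jaws shut to 9 mm without touching anything, so I need to look. I'm putting the scene and wrist views into one picture.

Run:
```python
from h import *
s=arm.get_state();print(s['eef_pos'],s['width'],s['q'])
a=arm.grab_frame('wrist')[:,:,::-1];b=arm.grab_frame('scene')[:,:,::-1];c=arm.grab_frame('top')[:,:,::-1]
for n,i in(('w4',a),('s4',b),('t4',c)):cv2.imwrite(f'pics/{n}.png',i)
K,V=cam('scene');print(proj(K,V,s['eef_pos']),proj(K,V,[.518,.167,.036]))
Kt,Vt=cam('top');print(proj(Kt,Vt,s['eef_pos']))
L=np.vstack([cv2.resize(a,(400,300)),cv2.resize(c[150:300,180:380],(400,300))])
R_=cv2.resize(b[120:300,230:350],(400,600),interpolation=cv2.INTER_CUBIC)
cv2.imwrite('pics/m4.png',np.hstack([L,R_]))
```

```text
[0.51909507 0.1672559  0.03246398] 0.00896265024237387 [ 6.71061608e-01  3.47890061e-01 -5.03611626e-01 -2.35238358e-05
 -7.19288612e-01 -1.81002774e+00]
[311.29102557 213.75084334] [311.4260373  212.56836088]
[281.11909755 217.81832113]
```

View pics/m4.png

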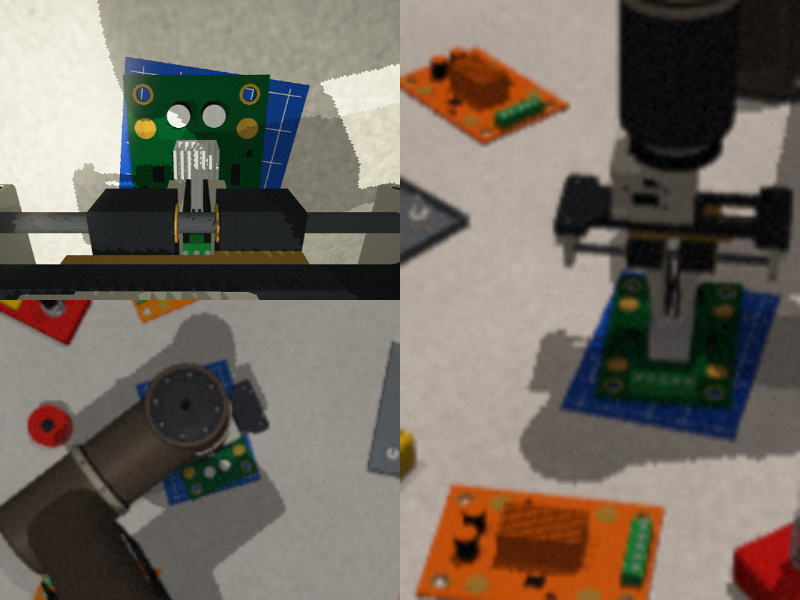

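The fingers shut in the gap between the sink and the terminal block, well ahead (+x) of where the reported TCP puts them. I'll project the nominal finger geometry to see which calibration is off.

Run:
```python
from h import *
s=arm.get_state();c=arm.camera_info('wrist');K,_=cam('wrist',s);V=np.linalg.inv(c['tool_from_camera'])
for p in[(0,0,.022),(.0095,.0045,.022),(.0095,-.0045,.022),(-.0095,.0045,.022),(.0095,0,0),(0,0,.003)]:print('tool',p,proj(K,V,p).round(0))
Kt,Vt=cam('top')
for z in(.1,.2,.25,.3):print('top above TCP',z,proj(Kt,Vt,[*s['eef_pos'][:2],z]).round(0))
Ks,Vs=cam('scene')
for z in(.01,.1,.15,.2):
  u=proj(Ks,Vs,[*s['eef_pos'][:2],z]);print('scene',z,u.round(0),((u-[230,120])*[400/120,600/180]+[400,0]).round(0))
Kw,Vw=cam('wrist',s)
for p in[(-.032,-.017,.036),(-.032,.017,.036),(.032,-.017,.036),(-.07,-.043,.006),(-.07,.043,.006),(-.042,.043,.006)]:
  a=.4335;print('wrist expected',p,(proj(Kw,Vw,[.5178+np.cos(a)*p[0]-np.sin(a)*p[1],.1673+np.sin(a)*p[0]+np.cos(a)*p[1],p[2]])/1.4).round(0))
im=cv2.imread('pics/w4.png')[190:330,200:350];cv2.imwrite('pics/w4c.png',cv2.convertScaleAbs(cv2.resize(im,(750,600)[:1]+(700,) if 0 else (640,597),interpolation=cv2.INTER_CUBIC),alpha=1.8))
```

```text
tool (0, 0, 0.022) [274. 248.]
tool (0.0095, 0.0045, 0.022) [282. 234.]
tool (0.0095, -0.0045, 0.022) [267. 234.]
tool (-0.0095, 0.0045, 0.022) [281. 261.]
tool (0.0095, 0, 0) [274. 249.]
tool (0, 0, 0.003) [274. 261.]
top above TCP 0.1 [280. 216.]
top above TCP 0.2 [279. 213.]
top above TCP 0.25 [278. 211.]
top above TCP 0.3 [277. 210.]
scene 0.01 [311. 220.] [671. 332.]
scene 0.1 [312. 195.] [672. 250.]
scene 0.15 [312. 180.] [673. 201.]
scene 0.2 [312. 165.] [674. 150.]
wrist expected (-0.032, -0.017, 0.036) [173. 150.]
wrist expected (-0.032, 0.017, 0.036) [220. 150.]
wrist expected (0.032, -0.017, 0.036) [176. 224.]
wrist expected (-0.07, -0.043, 0.006) [143.  94.]
wrist expected (-0.07, 0.043, 0.006) [250.  94.]
wrist expected (-0.042, 0.043, 0.006) [247. 128.]
```

View pics/w4c.png

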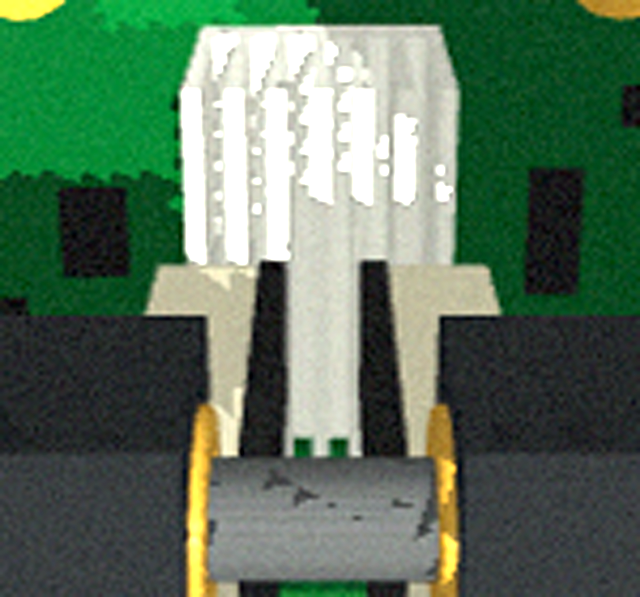

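The cameras, the reported TCP and the sink all agree. But the visible fingertips (near edge at row 251) sit about 25 mm further back than the text says, so the jaws closed just above the sink. I'll confirm by touching the sink top gently with the closed fingers.

arm_command(motion=[[[0,0,1],[0,0,0],0],[[0,0,0.5],[0,0,0],0],[[0,0,0],[0,0,0],0]])

```text
t: 7.28
eef_pos: [0.5192, 0.1673, 0.0312]
ee_rot: [-3.142, 0.0, -2.71]
force: [-1.6, 0.2, 3.8]
width: 0.0001
```

arm_command(motion=[[[0,0,1],[0,0,0],0],[[0,0,0.5],[0,0,0],0],[[0,0,0],[0,0,0],0]])

```text
t: 7.53
eef_pos: [0.5192, 0.1673, 0.0311]
ee_rot: [-3.141, 0.001, -2.709]
force: [-6.8, 0.2, 19.3]
width: 0.0002
```

Contact at reported z = 0.031 against a sink top at 0.036, so the tips are 5 mm behind the reported TCP. That is a 27 mm z offset from the text. Backing off, opening, and descending with the correction.

arm_command(motion=[[[0,0,-4],[0,0,0],0],[[0,0,-10],[0,0,0],0.8],[[0,0,0],[0,0,0],0.8],[[0,0,0],[0,0,0],0.8],[[0,0,0],[0,0,0],0.8],[[0,0,0],[0,0,0],0.8],[[0,0,0],[0,0,0],0.8],[[0,0,0],[0,0,0],0.8],[[0,0,0],[0,0,0],0.8]])

```text
t: 8.28
eef_pos: [0.519, 0.1672, 0.0432]
ee_rot: [-3.142, -0.0, -2.71]
force: [0.6, -0.9, 0.5]
width: 0.0481
```

arm_command(motion=[[[0,0,0],[0,0,0],0.8],[[0,0,0],[0,0,0],0.8],[[0,0,0],[0,0,0],0.8],[[0,0,8],[0,0,0],0.8],[[0,0,12],[0,0,0],0.8],[[0,0,10],[0,0,0],0.8],[[0,0,5],[0,0,0],0.8],[[0,0,0],[0,0,0],0],[[0,0,0],[0,0,0],0],[[0,0,0],[0,0,0],0],[[0,0,0],[0,0,0],0],[[0,0,0],[0,0,0],0],[[0,0,0],[0,0,0],0],[[0,0,0],[0,0,0],0],[[0,0,0],[0,0,0],0],[[0,0,0],[0,0,0],0],[[0,0,0],[0,0,0],0]])

```text
t: 9.7
eef_pos: [0.5193, 0.1674, 0.0088]
ee_rot: [3.142, 0.001, -2.71]
force: [-0.6, -0.7, 4.8]
width: 0.034
```

Gripped: the jaws stopped at 34.0 mm. Lifting and turning the board to the case yaw.

arm_command(motion=[[[0,0,-4],[0,0,0],0],[[0,0,-8],[0,0,0],0],[[0,0,-16],[0,0,0],0],[[0,0,-20],[0,0,3],0],[[0,0,-20],[0,0,5],0],[[0,0,-20],[0,0,6],0],[[0,0,-12],[0,0,6],0],[[0,0,-4],[0,0,6],0],[[0,0,0],[0,0,6],0],[[0,0,0],[0,0,3.8],0],[[0,0,0],[0,0,0],0],[[0,0,0],[0,0,0],0]])

```text
t: 10.7
eef_pos: [0.5188, 0.1671, 0.1126]
ee_rot: [-3.141, -0.0, 2.951]
force: [0.0, 1.0, -2.4]
width: 0.0337
```

Run:
```python
from h import *
s=arm.get_state();print(s['t'],s['eef_pos'],np.degrees(s['ee_rot']),s['force'],s['width'],s['q'])
t=T(s);print((t[:3,:3].T@(np.array([.5543,-.1858,s['eef_pos'][2]])-s['eef_pos'])).round(4))
```

```text
10.7 [0.51882964 0.16709213 0.11260304] [-1.79994266e+02 -1.60543420e-02  1.69065798e+02] [ 0.02637096  0.9694903  -2.39963096] 0.0336542584997234 [ 6.71034548e-01  2.45121342e-01 -4.21458443e-01 -1.87679174e-04
 -9.04474935e-01 -2.43255267e+00]
[-0.1018 -0.3398  0.    ]
```

arm_command(motion=[[[-4,-13,0],[0,0,0],0],[[-8,-26,0],[0,0,0],0],[[-9,-30,0],[0,0,0],0],[[-9,-30,0],[0,0,0],0],[[-9,-30,0],[0,0,0],0],[[-9,-30,0],[0,0,0],0],[[-9,-30,0],[0,0,0],0],[[-9,-30,0],[0,0,0],0],[[-9,-30,0],[0,0,0],0],[[-9,-30,0],[0,0,0],0],[[-9,-30,0],[0,0,0],0],[[-6,-20,0],[0,0,0],0],[[-3,-11,0],[0,0,0],0],[[0,0,20],[0,0,0],0],[[0,0,20],[0,0,0],0],[[0,0,10],[0,0,0],0],[[0,0,0],[0,0,0],0],[[0,0,0],[0,0,0],0]])

```text
t: 12.2
eef_pos: [0.5536, -0.1859, 0.0623]
ee_rot: [-3.141, -0.001, 2.95]
force: [-0.0, 0.8, -1.9]
width: 0.0335
```

Run:
```python
from h import *
import pickle
s=arm.get_state();print(s['t'],s['eef_pos'],np.degrees(s['ee_rot']),s['force'],s['width'])
a=arm.grab_frame('wrist')[:,:,::-1];pickle.dump(s,open('s5.pkl','wb'))
b=arm.grab_frame('scene')[:,:,::-1];cv2.imwrite('pics/s5.png',b);cv2.imwrite('pics/w5.png',a)
L=cv2.resize(a[0:250,130:420],(580,500),interpolation=cv2.INTER_CUBIC)
Q=cv2.resize(b[140:240,160:260],(220,220),interpolation=cv2.INTER_CUBIC)
M=np.zeros((500,800,3),np.uint8);M[:,:580]=cv2.convertScaleAbs(L,alpha=1.6);M[:220,580:]=Q;cv2.imwrite('pics/m5.png',M)
```

```text
12.2 [ 0.55364973 -0.18592142  0.06225965] [-1.79970175e+02 -8.29477885e-02  1.69015943e+02] [-0.01328815  0.79210822 -1.88385558] 0.03347756753685632
```

View pics/m5.png

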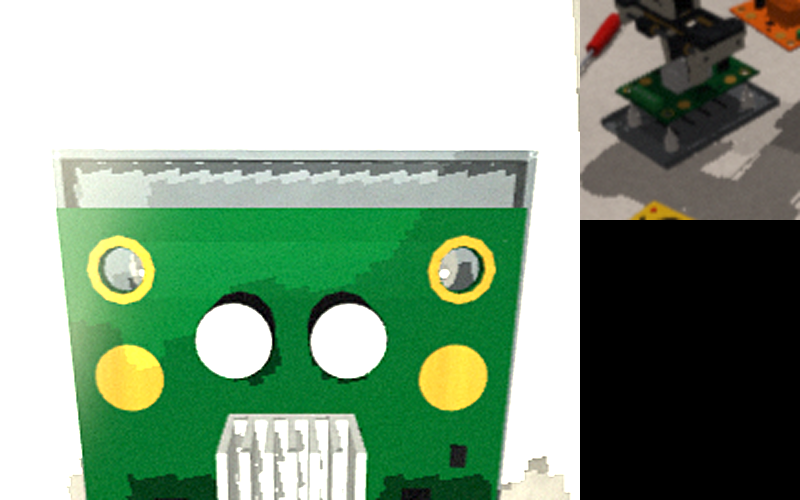

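Pin tips show through the two capacitor-end holes, at (140,273) in the hole centred (122,270) and (444,273) in the hole centred (461,270). That is symmetric, as parallax predicts. Quantifying it now.

Run:
```python
from h import *
import pickle
s=pickle.load(open('s5.pkl','rb'));K,V=cam('wrist',s)
g=lambda u:(u[0]/2+130,u[1]/2)
a=np.radians(-11)
Rw=np.array([[np.cos(a),-np.sin(a)],[np.sin(a),np.cos(a)]])
hc,hd=[ray(K,V,g(u),.0595)[:2] for u in[(122,270),(461,270)]]
pc,pd=[ray(K,V,g(u),.038)[:2] for u in[(140,273),(444,273)]]
qc,qd=[ray(K,V,g(u),.0595)[:2] for u in[(129.5,377.5),(453,377.5)]]
print('hole gap',np.linalg.norm(hd-hc),'tips gap',np.linalg.norm(pd-pc),'pads',np.linalg.norm(qd-qc))
print('hole-tip in case frame c,d',(Rw.T@(hc-pc)).round(4),(Rw.T@(hd-pd)).round(4))
y=lambda c,d:np.degrees(np.arctan2(-(d-c)[0],(d-c)[1]));print('yaw board',y(hc,hd),'case',y(pc,pd))
# lip corner outer top z=.013
l=[ray(K,V,g(u),.013)[:2] for u in[(55,152),(537,152)]];m=(l[0]+l[1])/2
print('lip len',np.linalg.norm(l[1]-l[0]),'yaw',y(*l),'board mid - lip mid, case frame',(Rw.T@((hc+hd)/2-m)).round(4))
```

```text
hole gap 0.08613004442247262 tips gap 0.08731340048635419 pads 0.08651446690362188
hole-tip in case frame c,d [-0.0025  0.0004] [-0.0025 -0.0008]
yaw board -10.94424938360466 case -10.94395010664789
lip len 0.14845309248365432 yaw -10.955393369098479 board mid - lip mid, case frame [ 0.0318 -0.0013]
```

The board needs to go about 2.5 mm further along case +x; yaw matches. Correcting and lowering to just above the barbs.

arm_command(motion=[[[-2.5,0.4,0],[0,0,0],0],[[0,0,0],[0,0,0],0],[[0,0,6],[0,0,0],0],[[0,0,8],[0,0,0],0],[[0,0,7],[0,0,0],0],[[0,0,4],[0,0,0],0],[[0,0,2],[0,0,0],0],[[0,0,0],[0,0,0],0],[[0,0,0],[0,0,0],0]])

```text
t: 13.05
eef_pos: [0.5565, -0.1861, 0.0353]
ee_rot: [-3.141, -0.0, 2.949]
force: [0.0, -0.2, -2.4]
width: 0.0337
```

arm_command(motion=[[[0,0,1],[0,0,0],0],[[0,0,0],[0,0,0],0]])

```text
t: 13.22
eef_pos: [0.5567, -0.1861, 0.0346]
ee_rot: [3.142, 0.0, 2.949]
force: [-0.1, 0.7, -2.3]
width: 0.0336
```

arm_command(motion=[[[0,0,0.7],[0,0,0],0],[[0,0,0],[0,0,0],0]])

```text
t: 13.38
eef_pos: [0.5565, -0.1861, 0.0339]
ee_rot: [3.142, 0.0, 2.949]
force: [-0.7, -0.6, -1.7]
width: 0.0339
```

arm_command(motion=[[[0,0,0.8],[0,0,0],0],[[0,0,0],[0,0,0],0],[[0,0,0],[0,0,0],0]])

```text
t: 13.63
eef_pos: [0.5563, -0.1861, 0.033]
ee_rot: [-3.142, -0.0, 2.949]
force: [-1.8, 0.3, -0.3]
width: 0.0337
```

Run:
```python
from h import *
import pickle
s=arm.get_state();pickle.dump(s,open('s6.pkl','wb'));print(s['eef_pos'],s['force'],s['moment'])
a=arm.grab_frame('wrist')[:,:,::-1];b=arm.grab_frame('scene')[:,:,::-1]
L=cv2.resize(a[20:250,130:420],(630,500),interpolation=cv2.INTER_CUBIC)
Q=cv2.resize(b[150:225,165:260],(800,600)[:2],interpolation=cv2.INTER_CUBIC)
M=np.zeros((500,800,3),np.uint8);M[:,:630]=L;M[:135,630:]=cv2.resize(Q,(170,135));cv2.imwrite('pics/m6.png',M)
```

```text
[ 0.55629503 -0.1861062   0.03304864] [-1.78388866  0.2688509  -0.31121683] [ 0.08321355  0.5882939  -0.0675824 ]
```

View pics/m6.png

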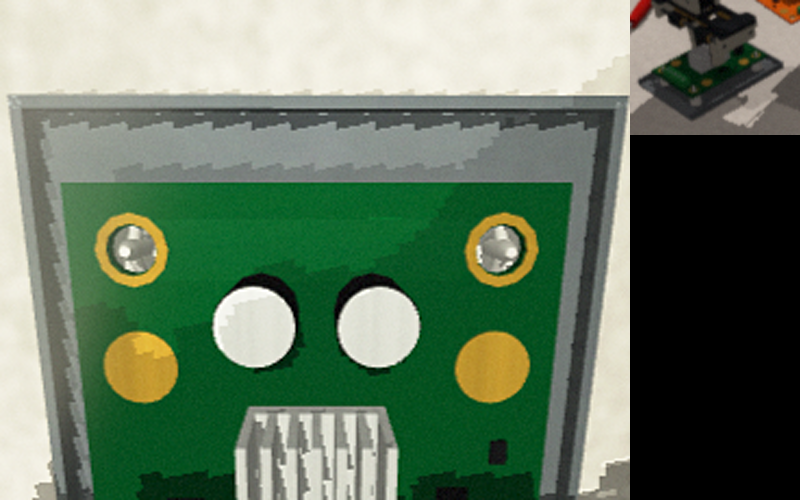

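Pins are through both holes and the barbs carry the weight. Releasing and backing off upward.

arm_command(motion=[[[0.5,0,0.3],[0,0,0],0],[[0,0,0],[0,0,0],0.7],[[0,0,0],[0,0,0],0.7],[[0,0,0],[0,0,0],0.7],[[0,0,0],[0,0,0],0.7],[[0,0,0],[0,0,0],0.7],[[0,0,-4],[0,0,0],0.7],[[0,0,-15],[0,0,0],0.7],[[0,0,-25],[0,0,0],0.5],[[0,0,-25],[0,0,0],0],[[20,0,-35],[0,0,0],0],[[30,0,-20],[0,0,0],0],[[30,0,-15],[0,0,0],0],[[-30,0,-30],[0,0,0],0],[[0,0,-30],[0,0,0],0],[[0,0,0],[0,0,0],0],[[0,0,0],[0,0,0],0]])

```text
t: 15.15
eef_pos: [0.5074, -0.1764, 0.2335]
ee_rot: [3.141, 0.004, 2.949]
force: [0.6, 0.2, -0.6]
width: 0.0067
```

Run:
```python
from h import *
import pickle
s=arm.get_state();pickle.dump(s,open('s7.pkl','wb'));print(s['t'],s['eef_pos'],np.degrees(s['ee_rot']),s['force'],s['width'])
a=arm.grab_frame('wrist')[:,:,::-1];cv2.imwrite('pics/w7.png',a)
cv2.imwrite('pics/w7c.png',cv2.resize(a[60:270,135:415],(800,600),interpolation=cv2.INTER_CUBIC))
K,V=cam('wrist',s)
P=[.5545,-.186,np.radians(-11)]
for p in P4+[(.042,.043),(.042,-.043),(-.042,-.043),(-.042,.043)]:
  c,n=np.cos(P[2]),np.sin(P[2]);print(p,((proj(K,V,[P[0]+c*p[0]-n*p[1],P[1]+n*p[0]+c*p[1],.03])-[135,60])*2.857).round(0))
```

```text
15.15 [ 0.50742673 -0.17638121  0.23347424] [179.96058737   0.25179238 168.94914652] [ 0.59186132  0.23463824 -0.58170148] 0.006717078009891435
(0.07, 0.043) [496. 606.]
(0.07, -0.043) [304. 606.]
(-0.07, -0.043) [293. 296.]
(-0.07, 0.043) [507. 296.]
(0.042, 0.043) [498. 550.]
(0.042, -0.043) [302. 550.]
(-0.042, -0.043) [296. 364.]
(-0.042, 0.043) [504. 364.]
```

View pics/w7c.png

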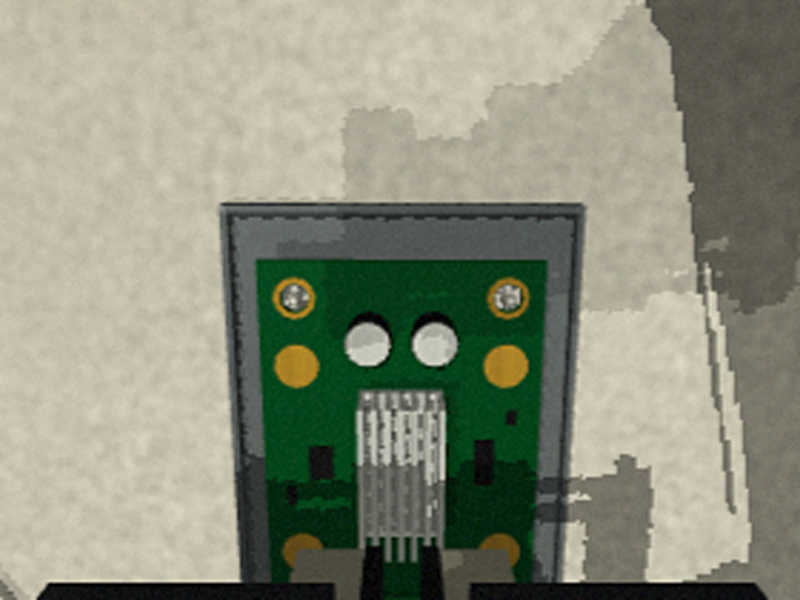

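The board lies loose with all visible holes on their pins. The brass spots are at (297,366), (507,366), (303,550) and (499,550), and the case pose estimate holds to about 1 mm. I'll open the jaws to about 66 mm so each fingertip is over one spot (±43 mm) and press the terminal-end pair evenly.

arm_command(motion=[[[-10,0,0],[0,0,0],0.75],[[-20,0,10],[0,0,0],0.75],[[-25,0,10],[0,0,0],0.75],[[-25,0,10],[0,0,0],0.75],[[-10,0,10],[0,0,0],0.75],[[0,0,25],[0,0,0],0.75],[[0,0,30],[0,0,0],0.75],[[0,0,30],[0,0,0],0.75],[[0,0,30],[0,0,0],0.75],[[0,0,20],[0,0,0],0.75],[[0,0,10],[0,0,0],0.75],[[0,0,5],[0,0,0],0.75],[[0,0,0],[0,0,0],0.75],[[0,0,0],[0,0,0],0.75]])

```text
t: 16.37
eef_pos: [0.5955, -0.1937, 0.0419]
ee_rot: [-3.141, 0.001, 2.949]
force: [0.8, 0.2, 0.6]
width: 0.0656
```

Run:
```python
from h import *
s=arm.get_state();print(s['t'],s['eef_pos'],np.degrees(s['ee_rot']),s['force'],s['width'])
t=T(s);print((t[:3,:3].T@(np.array([.5954,-.194,.0275])-s['eef_pos'])).round(4))
a=arm.grab_frame('wrist')[:,:,::-1];b=arm.grab_frame('scene')[:,:,::-1];cv2.imwrite('pics/s8.png',b)
M=np.vstack([cv2.resize(a[180:330,120:440],(640,300)),cv2.resize(b[150:225,160:320],(640,300),interpolation=cv2.INTER_CUBIC)]);cv2.imwrite('pics/m8.png',cv2.convertScaleAbs(M,alpha=1.6))
```

```text
16.3667 [ 0.59547981 -0.19371621  0.04186882] [-1.79989492e+02  5.36868177e-02  1.68959573e+02] [0.8390746  0.16099885 0.61511694] 0.06564048673205786
[ 0.     -0.0003  0.0144]
```

View pics/m8.png

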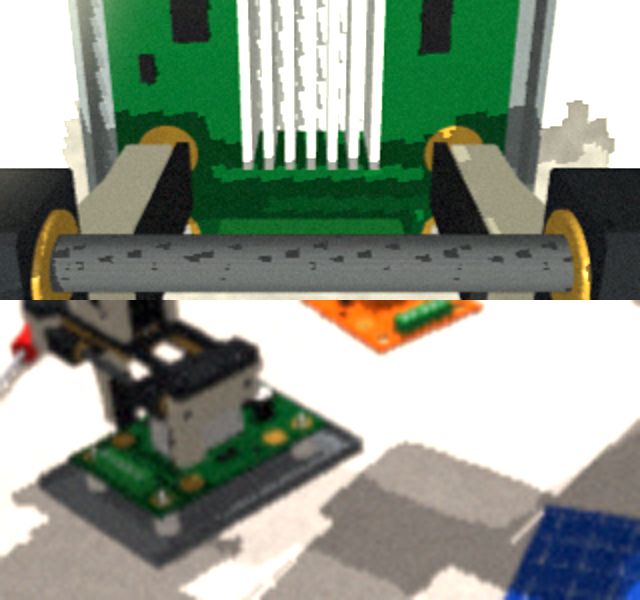

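Both fingertips are over the terminal-end brass spots, with the sink between them and clear. Descending to contact and pressing in small steps.

arm_command(motion=[[[0,0,5],[0,0,0],0.75],[[0,0,5],[0,0,0],0.75],[[0,0,3],[0,0,0],0.75],[[0,0,2],[0,0,0],0.75],[[0,0,1],[0,0,0],0.75],[[0,0,1],[0,0,0],0.75],[[0,0,0],[0,0,0],0.75]])

```text
t: 17.05
eef_pos: [0.5947, -0.1936, 0.0246]
ee_rot: [-3.141, -0.0, 2.949]
force: [-1.5, 0.9, 6.1]
width: 0.0659
```

arm_command(motion=[[[0,0,1],[0,0,0],0.75],[[0,0,0],[0,0,0],0.75]])

```text
t: 17.22
eef_pos: [0.5949, -0.1937, 0.0243]
ee_rot: [-3.141, 0.001, 2.949]
force: [-3.1, 0.9, 9.2]
width: 0.0656
```

arm_command(motion=[[[0,0,1],[0,0,0],0.75],[[0,0,0],[0,0,0],0.75]])

```text
t: 17.38
eef_pos: [0.595, -0.1938, 0.0238]
ee_rot: [-3.141, 0.001, 2.949]
force: [-4.4, 1.8, 13.0]
width: 0.0658
```

arm_command(motion=[[[0,0,0.8],[0,0,0],0.75],[[0,0,0],[0,0,0],0.75]])

```text
t: 17.55
eef_pos: [0.5952, -0.1937, 0.0226]
ee_rot: [-3.142, 0.001, 2.949]
force: [0.2, -0.4, 0.5]
width: 0.0661
```

arm_command(motion=[[[0,0,0.8],[0,0,0],0.75],[[0,0,0],[0,0,0],0.75]])

```text
t: 17.72
eef_pos: [0.5947, -0.1935, 0.0203]
ee_rot: [3.142, -0.0, 2.949]
force: [-0.6, -0.3, -0.9]
width: 0.0659
```

arm_command(motion=[[[0,0,0.6],[0,0,0],0.75],[[0,0,0],[0,0,0],0.75]])

```text
t: 17.88
eef_pos: [0.5947, -0.1936, 0.0198]
ee_rot: [-3.141, -0.0, 2.949]
force: [-0.5, 0.8, 2.4]
width: 0.0657
```

Force dropped to zero at around 13–15 N, so a click occurred. Continuing gently to see whether both are on their shoulders.

arm_command(motion=[[[0,0,0.8],[0,0,0],0.75],[[0,0,0],[0,0,0],0.75]])

```text
t: 18.05
eef_pos: [0.5947, -0.1936, 0.0195]
ee_rot: [-3.141, -0.0, 2.949]
force: [-2.5, 0.6, 5.7]
width: 0.0657
```

arm_command(motion=[[[0,0,0.8],[0,0,0],0.75],[[0,0,0],[0,0,0],0.75]])

```text
t: 18.22
eef_pos: [0.5948, -0.1936, 0.0193]
ee_rot: [-3.141, 0.0, 2.949]
force: [-2.8, 1.1, 12.1]
width: 0.066
```

Run:
```python
from h import *
s=arm.get_state();print(s['eef_pos'],s['force'],s['moment'])
```

```text
[ 0.5947888  -0.1936187   0.01933225] [-2.79760501  1.0970788  12.05135788] [0.64844442 1.38152184 0.06799346]
```

arm_command(motion=[[[0,0,1],[0,0,0],0.75],[[0,0,0],[0,0,0],0.75]])

```text
t: 18.38
eef_pos: [0.5948, -0.1936, 0.0191]
ee_rot: [-3.141, 0.0, 2.949]
force: [-5.4, 1.9, 17.2]
width: 0.0656
```

arm_command(motion=[[[0,0,0.5],[0,0,0],0.75],[[0,0,0],[0,0,0],0.75]])

```text
t: 18.55
eef_pos: [0.5948, -0.1937, 0.0191]
ee_rot: [-3.141, 0.001, 2.949]
force: [-7.3, 3.3, 20.5]
width: 0.0657
```

Firm stop at z = 0.0191 under 20 N with no further give. Moving to the capacitor-end pair.

arm_command(motion=[[[0,0,-5],[0,0,0],0.75],[[0,0,-15],[0,0,0],0.75],[[0,0,-12],[0,0,0],0.75],[[12,0,0],[0,0,0],0.75],[[24,0,0],[0,0,0],0.75],[[24,0,0],[0,0,0],0.75],[[16,0,0],[0,0,0],0.75],[[8,0,0],[0,0,0],0.75],[[0,0,10],[0,0,0],0.75],[[0,0,4],[0,0,0],0.75],[[0,0,0],[0,0,0],0.75]])

```text
t: 19.47
eef_pos: [0.5126, -0.1775, 0.0337]
ee_rot: [-3.141, -0.001, 2.949]
force: [0.2, -0.7, -0.1]
width: 0.0656
```

Run:
```python
from h import *
s=arm.get_state();print(s['t'],s['eef_pos'],np.degrees(s['ee_rot']),s['force'],s['width'])
t=T(s);print((t[:3,:3].T@(np.array([.513,-.178,.025])-s['eef_pos'])).round(4))
```

```text
19.4667 [ 0.51260065 -0.1775235   0.0336913 ] [-1.79984944e+02 -6.59743976e-02  1.68942361e+02] [ 0.17782308 -0.66911861 -0.12404803] 0.06560211508587045
[-0.0005 -0.0004  0.0087]
```

arm_command(motion=[[[-0.5,-0.4,3],[0,0,0],0.75],[[0,0,3],[0,0,0],0.75],[[0,0,2],[0,0,0],0.75],[[0,0,1],[0,0,0],0.75],[[0,0,1],[0,0,0],0.75],[[0,0,0],[0,0,0],0.75]])

```text
t: 19.97
eef_pos: [0.5128, -0.178, 0.0246]
ee_rot: [-3.142, -0.0, 2.949]
force: [-0.5, 1.1, -0.9]
width: 0.0656
```

arm_command(motion=[[[0,0,1],[0,0,0],0.75],[[0,0,0],[0,0,0],0.75]])

```text
t: 20.13
eef_pos: [0.5129, -0.178, 0.0241]
ee_rot: [-3.142, 0.0, 2.949]
force: [-0.6, -0.0, 2.0]
width: 0.0659
```

arm_command(motion=[[[0,0,1],[0,0,0],0.75],[[0,0,0],[0,0,0],0.75]])

```text
t: 20.3
eef_pos: [0.5131, -0.178, 0.0234]
ee_rot: [-3.142, 0.001, 2.949]
force: [-1.7, 0.3, 5.1]
width: 0.0654
```

arm_command(motion=[[[0,0,0.8],[0,0,0],0.75],[[0,0,0],[0,0,0],0.75]])

```text
t: 20.47
eef_pos: [0.5133, -0.1781, 0.023]
ee_rot: [-3.141, 0.001, 2.949]
force: [-1.8, 0.4, 8.8]
width: 0.0657
```

arm_command(motion=[[[0,0,0.8],[0,0,0],0.75],[[0,0,0],[0,0,0],0.75]])

```text
t: 20.63
eef_pos: [0.5134, -0.1781, 0.0226]
ee_rot: [-3.141, 0.002, 2.949]
force: [-2.8, 1.0, 11.6]
width: 0.0657
```

arm_command(motion=[[[0,0,0.8],[0,0,0],0.75],[[0,0,0],[0,0,0],0.75]])

```text
t: 20.8
eef_pos: [0.5131, -0.178, 0.0211]
ee_rot: [3.141, 0.001, 2.949]
force: [-0.2, -0.4, -0.3]
width: 0.0657
```

arm_command(motion=[[[0,0,0.6],[0,0,0],0.75],[[0,0,0],[0,0,0],0.75]])

```text
t: 20.97
eef_pos: [0.5126, -0.1779, 0.0196]
ee_rot: [3.142, -0.0, 2.948]
force: [-0.2, 0.4, 0.5]
width: 0.0654
```

Clicked. Following through to the hard stop.

arm_command(motion=[[[0,0,1],[0,0,0],0.75],[[0,0,0],[0,0,0],0.75]])

```text
t: 21.13
eef_pos: [0.5125, -0.1779, 0.0184]
ee_rot: [-3.142, -0.001, 2.948]
force: [-0.2, -0.3, -0.4]
width: 0.0659
```

arm_command(motion=[[[0,0,1],[0,0,0],0.75],[[0,0,0],[0,0,0],0.75]])

```text
t: 21.3
eef_pos: [0.5126, -0.1779, 0.0175]
ee_rot: [-3.142, -0.0, 2.949]
force: [-0.3, -0.3, 0.0]
width: 0.0658
```

arm_command(motion=[[[0,0,1],[0,0,0],0.75],[[0,0,0],[0,0,0],0.75]])

```text
t: 21.47
eef_pos: [0.5127, -0.178, 0.0172]
ee_rot: [-3.141, -0.0, 2.949]
force: [-2.5, 0.1, 5.4]
width: 0.0659
```

arm_command(motion=[[[0,0,0.8],[0,0,0],0.75],[[0,0,0],[0,0,0],0.75]])

```text
t: 21.63
eef_pos: [0.5128, -0.178, 0.0171]
ee_rot: [-3.141, 0.0, 2.949]
force: [-4.4, 2.2, 13.9]
width: 0.0656
```

Hard stop at 0.0171, which is the predicted home level. Pressing firm once, then re-pressing the terminal end to confirm it is at the same level.

arm_command(motion=[[[0,0,0.9],[0,0,0],0.75],[[0,0,0],[0,0,0],0.75]])

```text
t: 21.8
eef_pos: [0.5128, -0.178, 0.017]
ee_rot: [-3.141, 0.001, 2.949]
force: [-7.1, 3.6, 22.2]
width: 0.0658
```

arm_command(motion=[[[0,0,-5],[0,0,0],0.75],[[0,0,-15],[0,0,0],0.75],[[0,0,-12],[0,0,0],0.75],[[-12,0,0],[0,0,0],0.75],[[-24,0,0],[0,0,0],0.75],[[-24,0,0],[0,0,0],0.75],[[-16,0,0],[0,0,0],0.75],[[-8,0,0],[0,0,0],0.75],[[0,0,12],[0,0,0],0.75],[[0,0,9],[0,0,0],0.75],[[0,0,6],[0,0,0],0.75],[[0,0,3],[0,0,0],0.75],[[0,0,0],[0,0,0],0.75]])

```text
t: 22.88
eef_pos: [0.5932, -0.1939, 0.0172]
ee_rot: [-3.141, -0.002, 2.949]
force: [-4.2, 0.9, 8.3]
width: 0.0658
```

arm_command(motion=[[[0,0,1],[0,0,0],0.75],[[0,0,0],[0,0,0],0.75]])

```text
t: 23.05
eef_pos: [0.5933, -0.1938, 0.0172]
ee_rot: [-3.141, -0.002, 2.949]
force: [-6.8, 2.3, 14.3]
width: 0.0657
```

Both ends stop at 0.017, and level. One slightly firmer press, then retreat and take a final look.

arm_command(motion=[[[0,0,0.9],[0,0,0],0.75],[[0,0,0],[0,0,0],0.75]])

```text
t: 23.22
eef_pos: [0.5933, -0.1939, 0.0171]
ee_rot: [-3.141, -0.002, 2.949]
force: [-10.0, 4.4, 22.0]
width: 0.0661
```

arm_command(motion=[[[0,0,-5],[0,0,0],0.75],[[0,0,-20],[0,0,0],0.75],[[0,0,-30],[0,0,0],0.75],[[0,0,-30],[0,0,0],0.75],[[10,0,-35],[0,0,0],0.75],[[20,0,-35],[0,0,0],0.75],[[20,0,-30],[0,0,0],0.9],[[20,0,-25],[0,0,0],1],[[20,0,-15],[0,0,0],1],[[15,0,-10],[0,0,0],1],[[10,0,0],[0,0,0],1],[[0,0,0],[0,0,0],1],[[0,0,0],[0,0,0],1]])

```text
t: 24.3
eef_pos: [0.4816, -0.1718, 0.2495]
ee_rot: [3.141, -0.0, 2.949]
force: [0.4, 0.5, 0.4]
width: 0.0877
```

Run:
```python
from h import *
s=arm.get_state();print(s['t'],s['eef_pos'],s['force'])
a=arm.grab_frame('wrist')[:,:,::-1];b=arm.grab_frame('scene')[:,:,::-1]
cv2.imwrite('pics/w9.png',a);cv2.imwrite('pics/s9.png',b)
M=np.hstack([cv2.resize(a[80:300,150:400],(400,352),interpolation=cv2.INTER_CUBIC),cv2.resize(b[145:233,160:260],(400,352),interpolation=cv2.INTER_CUBIC)]);cv2.imwrite('pics/m9.png',cv2.convertScaleAbs(M,alpha=1.5))
```

```text
24.3 [ 0.4816405  -0.17182042  0.24951415] [0.36130809 0.51402312 0.37118055]
```

View pics/m9.png

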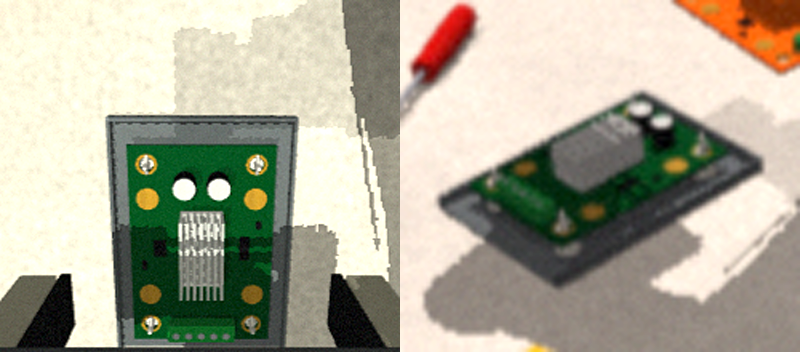

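All four pins with their barbs now stand above the board: (147,165), (257,165), (151,323) and (251,323) in the left half. The board lies flat with its terminal block at the open end. Handing in.

```bash
python3 -c "
from station import arm
print(arm.job_done())"
```

```text
the job is handed in; nothing more can be done
None
```

The board is snapped onto all four standoffs, with its green terminal block at the case's open end. I handed the job in at about 24 s.

- **Pick and place:** I gripped the board by its heat sink, laid it loosely on the barbs and let go. Then I pressed it with one fingertip on each brass spot, first the terminal-end pair, then the capacitor-end pair.
- **Clicks:** Each pair clicked through at about 12–15 N measured in total. That is below the 18 N or more the task text suggested for two standoffs.
- **Last checks:** Re-pressing both ends at about 22 N gave a hard stop at the same height, reported z 0.0170 and 0.0171. The final picture shows all four barbs above a flat board. The screwdriver and the look-alike boards visible in the last views had not moved. I did not re-check the multimeter, solder spool or hot-air tool in a final overall view.
- **What disagreed:** The fingertips are about 27 mm further back than the text says, about 5 mm behind the reported TCP instead of 22 mm ahead of it. Because of this, two first grasp attempts closed just above the sink without moving the board. I then found the true offset by touching the sink top, which briefly reached 19 N.
- **Pictures:** I viewed 13, three over the budget of 10.

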